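Close up the pouch-cell test fixtures with their matching cells and covers

TASK

Get the three pouch-cell test fixtures ready to test: the yellow fixture still needs the yellow-taped cell laid flat in its bed with the tabs on the terminal blocks, and each fixture must be closed with the guard cover of its own colour, down flat on the base plate with its slot over the sockets. The blue cover has been left on the yellow fixture by mistake. Do not squeeze the pouch cell hard, set things down rather than drop them, and leave everything else on the bench where it is.

Things in the scene. Friction and masses are not known exactly. Their poses are not given: they have to be found in the camera images.
- fixture_yellow: yellow cell test fixture, fixed; at the start empty but for the blue cover. Origin: underside, below its cover's centre; +x to its socket end, z up. Seated cell: origin at (-14.5,0,16) mm; seated cover: origin at (0,0,8); +x axes alike; play 3 mm (cell), 4 mm (cover). Clear base x -70..64, y +-43, 8 thick, coloured strip at its -x end; on it a coloured bed x -53..22, y +-31, top z 16.
- fixture_blue: blue fixture, same shape; at the start holds its cell, open. Origin: underside, below its cover's centre; +x to its socket end, z up. Seated cell: origin at (-14.5,0,16) mm; seated cover: origin at (0,0,8); +x axes alike; play 3 mm (cell), 4 mm (cover). On the bed white stops 5 high: foot x -53..-50, sides |y| 26..30 at x -49..-39 and 8..18; mid sides free for fingers.
- fixture_green: green fixture, same shape; at the start holds its cell, open. Origin: underside, below its cover's centre; +x to its socket end, z up. Seated cell: origin at (-14.5,0,16) mm; seated cover: origin at (0,0,8); +x axes alike; play 3 mm (cell), 4 mm (cover). Terminal blocks x 24..53, |y| 2..22, top z 20.3, bolts to z 30; sockets r 4.5 (red +y, black -y) along x 53..74 at y +-12, z 13.4.
- cover_yellow: yellow-handled guard cover: clear hood open below, 122 x 78 x 34 mm, walls 4, about 120 g; upright on the bench. Origin: centre of its lower rim plane; z up, +x to its slotted end. Handle bar along x, centred on top: 60 long, 14 wide (y), z 48..62, on legs |x| 22..30 from the top at z 34; grip it across y.
- cover_green: green-handled guard cover, same shape and size as the yellow one; upright on the bench. Origin: centre of its lower rim plane; z up, +x to its slotted end. 
- cover_blue: blue-handled guard cover, same shape and size as the yellow one; at the start seated on the yellow fixture. Origin: centre of its lower rim plane; z up, +x to its slotted end. 
- slot_yellow (a point): bottom middle of the slotted end wall of the yellow cover, 59 mm along its +x. The slot, 40 mm wide and 14 high, passes over the sockets: the cover seats one way round only
- slot_blue (a point): bottom middle of the slotted end wall of the blue cover, 59 mm along its +x. The slot, 40 mm wide and 14 high, passes over the sockets: the cover seats one way round only
- slot_green (a point): bottom middle of the slotted end wall of the green cover, 59 mm along its +x. The slot, 40 mm wide and 14 high, passes over the sockets: the cover seats one way round only
- cell_yellow: silver pouch cell, 65 (x) x 46 (y) x 11 mm, yellow tape band, about 60 g, flat on the bench. Origin: centre of the underside of the 65 x 46 body; +x to its tabs. Two tabs at the +x end, 14 long, 12 wide, 1.5 thick, y +-12, z 4.5..6. Soft: grip it across its 46 mm width at mid-length, with at most about 40 N.
- tabs_yellow (a point): middle between the tabs of the yellow-taped cell: 39.5 mm along its +x, 5.25 mm up
- cell_blue: pouch cell as the yellow one but with blue tape, already seated in the blue fixture: leave it there. Origin: centre of the underside of the 65 x 46 body; +x to its tabs. 
- cell_green: pouch cell as the yellow one but with green tape, already seated in the green fixture: leave it there. Origin: centre of the underside of the 65 x 46 body; +x to its tabs. 
- solvent_bottle: bystander, leave where it is: white solvent bottle with red cap, r 30, 150 tall, standing; origin at its foot (mm)
- multimeter: bystander, leave where it is: hand multimeter lying on its back, 124 (x) x 64 x 40 high; origin under its centre (mm). Fixed equipment stands all along the bench edge, beyond 0.8 m ahead of the robot and beyond 0.58 m to either side, up to 170 mm tall; a low tray and a stack of plates, up to 30 mm, lie beside the robot base
- round_cell: bystander, leave where it is: blue round cell standing on end between the fixtures, r 10.5, 70 tall; origin at its foot (mm)
- spare_terminal: bystander, leave where it is: spare aluminium terminal block with bolt between the fixtures, 30 x 22, 26 tall; origin under its centre (mm)
- tape_roll: bystander, leave where it is: roll of amber tape lying flat, r 36, 19 high; origin under its centre (mm)
- screwdriver: bystander, leave where it is: screwdriver lying down, 160 long, up to 30 high; origin under its middle (mm)
- washer_jar: bystander, leave where it is: white-capped jar of washers, r 26, 64 tall, standing; origin at its foot (mm)
- wrench: bystander, leave where it is: wrench lying down, 150 long, 10 high; origin under its middle (mm)
Mind the look-alikes: they are no part of the job. Leave any turquoise look-alike of the cover_yellow alone.

How it is judged:
By the outcome, as a careful person would: the job done as asked, in the order asked, and still so for the second after the job is handed in, with the robot touching nothing.
It also fails if it takes over 72 s, if anything falls off the work surface, if the arm or the gripper's body presses on something with over 40 N, if the wrist force passes 120 N, or if a joint passes its speed limit or range.

ROBOT

A 7-joint arm with a two-finger parallel gripper is mounted at the origin on the work surface. World frame = base frame: x ahead of the robot, y to its left, z up, the work surface at z = 0. Lengths are in m, angles in rad, forces in N, time in s.
With the tool pointing down it reaches from about 0.425 to 0.925 m from the base axis. Payload 6.8 kg.
Tool frame: the origin (TCP) lies between the finger pads; the fingertips stand 14 mm ahead of it and the grasp point (between the pads) lies 5 mm behind it; z points along the fingers, y is the line along which they close (so a half turn about z gives the same grasp; the last joint's range is limited). The gripper opens to 85 mm and grips with 20 to 120 N. Pads are 22 mm wide; open, the fingers measure 114 mm over their backs; the gripper's body (76 mm by 85 mm) begins 54 mm behind the grasp point. The pads swing forward as they close: fully open they stand 13 mm farther back than shut.
Start: joints at [-1.279, 0.477, 0.022, 1.555, -0.011, 1.109, -0.083], TCP at [0.263, 0.622, 0.245] pointing down, gripper open.
Joint ranges: [-2.96, 2.96], [-0.34, 2.1], [-1.41, 1.46], [0.24, 2.44], [-1.37, 4.51], [0.17, 1.92], [-2.96, 2.96]. Speed limits (rad/s): [2.39, 2.39, 3.14, 3.14, 3.14, 3.14, 3.14].

INTERFACE

Orientations are given as a rotation vector (axis times angle).
In Python, from bench import r, eyes, ticket gives the robot as it stands. The module is installed in compiled form; this text tells all that it offers.
- The arm moves only by the tool arm_command, never from a script. Its argument "plan" is text: rows parted by semicolons, each of 4 numbers parted by spaces: the shift along the tool's x, y, z in m, then the turn about the tool's z in degrees. In form: tx ty tz yaw; .... A call has 1 to 20 rows; each row shifts and turns the commanded pose from where the row before left it, along the tool's axes as they then stand; what a row does not reach is not made up. A row lasts 1/8 s, in which the tool goes at most 62.5 mm and 10.7 degrees, less where a joint would pass 70% of its speed; a pose out of reach is approached as far as the arm can. A call is refused whole if a number of a shift passes 0.0625 or a number of a turn 10.7, either way. A call with a gripper value outside its range is refused whole. "hand" is the closure, from -1 (fully open) to 1 (shut), set as the call begins (left out, the last holds). The fingers move at their own pace and stop on an object; "grip_force" is the grip in N (left out, the last holds). Time passes only in rows, so rows that do not move let the fingers close. It gives the time, the measured TCP pose, the force, the opening and the grip force at its end, in the units of the state.
- r.get_obs(): the state, without advancing time (a new reading comes with each control period).
- eyes.grab_frame(name): name is "side" or "top" or "wrist"; returns (picture, depth): 420x560x3 uint8, red, green, blue; 420x560 float32, m along the optical axis (not along the pixel's ray), 0 where there is no reading.
- eyes.calibration(name): a dict with "fov_y" (degrees; the focal length in pixels is half the picture's height over the tangent of half this angle, whatever the lens; pixels are square), "cx", "cy" (the principal point, pixels), "origin" and "attitude" of the camera in the world; the wrist camera has in their place "tool_from_camera" (4x4, takes a point from camera to tool coordinates, whose origin is the TCP and whose axes are the flange's). Camera axes: x right, y up, looking along -z (the intrinsics and any distortion apply to the point x, -y, -z); pixel columns grow to the right and rows downward; lengths in m; the calibration is good to about 2 mm. A picture is of the moment at which its call begins: read the wrist's pose just before it. calibration takes no time and is no camera call.
- ticket.hand_in(): hands the job in; it is judged then, once.
The state is a dict: "clock": time; "joints": joint angles; "qvel": joint speeds; "tau": joint torques, N m; "tcp_pos": TCP position; "orientation": TCP orientation; "contact_force": force on the tool from outside, world axes, zero at the start; "moment": the same for the moment, N m; "grip_width": finger opening in m; "gripper_force": force on a finger pad.
Only numpy, scipy, OpenCV 4.12 (cv2) and the standard library are available. Lean on these libraries where they do the work, as an engineer would, in place of code of your own. Each camera call takes 0.05 s, during which the arm holds its last target. There are 200 camera calls.

## Working session

There is one attempt and no reset: what is moved stays moved. The work goes in short steps, Python scripts to look and compute and a tool call to move; the robot and the scene stay as the last step left them, time stands still between calls to the robot, and variables do not carry over. Pictures are saved under pics/ and viewed, at most 13 in all, crops included, and the job is handed in when it is done.

Besides the shell and the picture viewer there is one more tool, called after ">>>" as name(argument=value, ...) on one line, values as JSON. arm_command: Moves the arm, as the interface text tells. Its arguments: {"type":"object","properties":{"plan":{"type":"string"},"hand":{"type":"number"},"grip_force":{"type":"number"}},"required":["plan"]}

```bash
mkdir -p pics; cat > h.py <<'E'
import numpy as np, cv2
from scipy.spatial.transform import Rotation as R
from bench import r, eyes, ticket
def cal(name,obs=None):
    c=eyes.calibration(name); f=210/np.tan(np.radians(c['fov_y']/2))
    return c,f
def pose(name):
    c,f=cal(name)
    if name=='wrist':
        o=r.get_obs(); T=np.eye(4); T[:3,:3]=R.from_rotvec(o['orientation']).as_matrix(); T[:3,3]=o['tcp_pos']
        M=T@np.array(c['tool_from_camera'])
    else:
        M=np.eye(4); a=np.array(c['attitude']); M[:3,:3]=a if a.shape==(3,3) else R.from_rotvec(a).as_matrix(); M[:3,3]=c['origin']
    return M,c,f
def pts(u,v,d,P):
    M,c,f=P
    u=np.asarray(u,float);v=np.asarray(v,float)
    p=np.stack([(u-c['cx'])/f*d,-(v-c['cy'])/f*d,-d*np.ones_like(u)],-1)
    return p@M[:3,:3].T+M[:3,3]
def onz(u,v,z,P):
    M=P[0]; a=pts(u,v,1.0,P)-M[:3,3]
    return M[:3,3]+a*((z-M[2,3])/a[...,2])[...,None]
def grab(name,fn):
    P=pose(name); im,d=eyes.grab_frame(name)
    np.savez('pics/'+fn+'.npz',im=im,d=d,M=P[0],f=P[2],cx=P[1]['cx'],cy=P[1]['cy'])
    cv2.imwrite('pics/'+fn+'.png',cv2.cvtColor(im,cv2.COLOR_RGB2BGR)); return im,d,P
def load(fn):
    z=np.load('pics/'+fn+'.npz'); return z['im'],z['d'],(z['M'],{'cx':float(z['cx']),'cy':float(z['cy'])},float(z['f']))
E
python3 - <<'E'
from h import *
for n in('top','side','wrist'): print(n,eyes.calibration(n))
grab('top','top1');grab('side','side1')
print(r.get_obs())
a=cv2.imread('pics/top1.png');cv2.imwrite('pics/top1b.png',cv2.resize(a,(800,600),interpolation=cv2.INTER_CUBIC))
E
```

```text
top {'fov_y': 49.325846669473904, 'cx': 279.3018885808933, 'cy': 213.2954194337561, 'origin': array([ 0.36261563, -0.03149681,  1.49466726]), 'attitude': array([ 0.09309013, -0.07757465, -1.54462224])}
side {'fov_y': 43.52587798159272, 'cx': 279.9682162437494, 'cy': 209.77880475601452, 'origin': array([0.23255222, 1.20323554, 1.07019397]), 'attitude': array([ 0.13561635, -1.25595834, -2.60851168])}
wrist {'fov_y': 69.87327753444427, 'cx': 277.5884943107958, 'cy': 208.30943698334542, 'tool_from_camera': array([[-4.61352951e-04,  9.46015418e-01,  3.24121299e-01,
         8.43640387e-02],
       [ 9.99998867e-01, -2.78724923e-05,  1.50474603e-03,
        -1.30003484e-04],
       [ 1.43254701e-03,  3.24121626e-01, -9.46014334e-01,
        -1.28612582e-01],
       [ 0.00000000e+00,  0.00000000e+00,  0.00000000e+00,
         1.00000000e+00]])}
{'clock': 0.1, 'joints': array([-1.27911282,  0.47775172,  0.02237253,  1.55633677, -0.01149094,
        1.10928581, -0.08306023]), 'qvel': array([-8.66891063e-06, -1.56858323e-03, -9.39885128e-04, -4.83197132e-03,
        6.28973693e-04,  1.36627177e-03,  7.96968725e-04]), 'tau': array([ 4.12257883e-03, -5.97754633e+01,  1.61326010e+00, -2.81951630e+01,
        1.27932394e-02,  4.99311107e-03,  6.80448039e-06]), 'tcp_pos': array([0.26255533, 0.62130112, 0.24440719]), 'orientation': array([-6.23709787e-01, -3.07886478e+00,  2.57975430e-03]), 'contact_force': array([-0.3202255 , -0.4234849 , -0.71611618]), 'moment': array([-0.03084105, -0.00325805,  0.02582624]), 'gripper_force': 0.0, 'grip_width': 0.0852274166282207}
```

View pics/top1b.png

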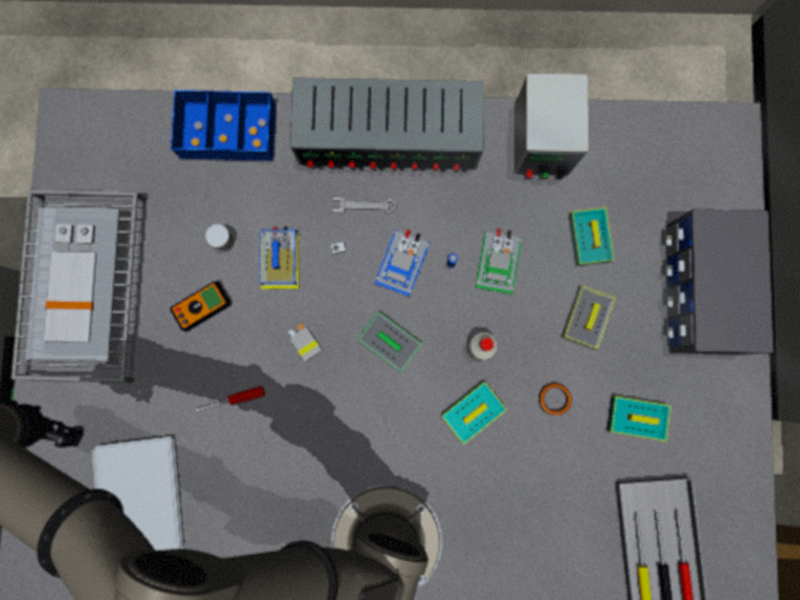

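```bash
python3 - <<'E'
from h import *
im,d,P=load('top1'); M=P[0]
b=cv2.imread('pics/top1.png')
C=[(195,180),(212,239),(283,183),(272,239),(349,182),(413,222)]
t=[]
for u,v in C: t.append(cv2.resize(b[v-27:v+27,u-27:u+27],(264,264),interpolation=cv2.INTER_CUBIC))
cv2.imwrite('pics/m1.png',np.vstack([np.hstack(t[:3]),np.hstack(t[3:])]))
for u,v in C+[(338,242)]: print((u,v),onz(u,v,0.03,P).round(3), d[v,u], pts(u,v,d[v,u],P).round(3))
E
```

```text
(195, 180) [0.625 0.262 0.03 ] 1.4534471 [0.619 0.255 0.064]
(212, 239) [0.435 0.199 0.03 ] 1.4889896 [0.436 0.202 0.007]
(283, 183) [ 0.622 -0.024  0.03 ] 1.4851236 [ 0.622 -0.024  0.029]
(272, 239) [0.439 0.006 0.03 ] 1.4221722 [0.437 0.005 0.072]
(349, 182) [ 0.63  -0.238  0.03 ] 1.4836867 [ 0.63  -0.238  0.029]
(413, 222) [ 0.505 -0.444  0.03 ] 1.4403633 [ 0.502 -0.437  0.056]
(338, 242) [ 0.435 -0.205  0.03 ] 1.3366224 [ 0.429 -0.19   0.155]
```

View pics/m1.png

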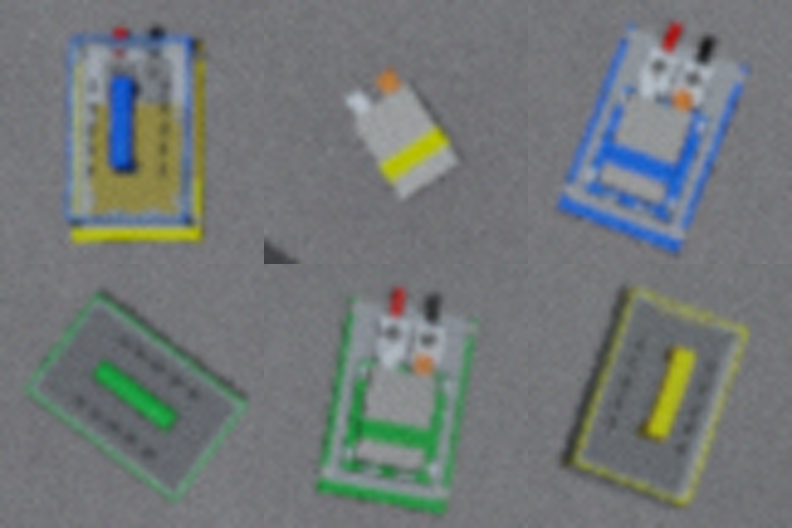

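```bash
cat >> h.py <<'E'
def go(x,y,z,yaw,off=(0,0)):
    "print tool-frame shift (m) and turn (deg) to TCP x,y,z, tool x-axis heading yaw deg"
    o=r.get_obs(); A=R.from_rotvec(o['orientation']).as_matrix(); y0=np.degrees(np.arctan2(A[1,0],A[0,0]))
    s=A.T@(np.array([x,y,z])-o['tcp_pos']); t=-((yaw-y0+180)%360-180)
    print('shift',s.round(4),'turn',round(t,1),'yaw now',round(y0,1),'rows',int(np.ceil(max(np.linalg.norm(s)/.0625,abs(t)/10.7))),'pos',o['tcp_pos'].round(4),'clk',o['clock'])
E
python3 - <<'E'
from h import *
go(.60,.18,.30,180)
E
```

```text
shift [-0.4826 -0.2753 -0.0551] turn -22.9 yaw now 157.1 rows 9 pos [0.2626 0.6213 0.2444] clk 0.1
```

>>> arm_command(plan="-.0439 -.025 -.005 0;-.0439 -.025 -.005 0;-.0439 -.025 -.005 0;-.0439 -.025 -.005 0;-.0439 -.025 -.005 0;-.0439 -.025 -.005 0;-.0439 -.025 -.005 0;-.0439 -.025 -.005 0;-.0439 -.025 -.005 0;-.0439 -.025 -.005 0;-.0439 -.025 -.005 0;0 0 0 -7.6;0 0 0 -7.6;0 0 0 -7.6;0 0 0 0")

```text
clock: 1.98
tcp_pos: [0.6003, 0.1803, 0.2999]
orientation: [-0.005, -3.141, 0.0]
contact_force: [1.1, 0.4, -0.3]
grip_width: 0.0857
gripper_force: 0.0
```

```bash
python3 - <<'E'
from h import *
im,d,P=grab('wrist','w1'); go(.6,.18,.3,180)
cv2.imwrite('pics/w1b.png',cv2.resize(cv2.imread('pics/w1.png'),(800,600),interpolation=cv2.INTER_CUBIC))
E
```

```text
shift [ 0.0003 -0.0003 -0.0001] turn -0.3 yaw now 179.7 rows 1 pos [0.6003 0.1803 0.2999] clk 2.025
```

View pics/w1b.png

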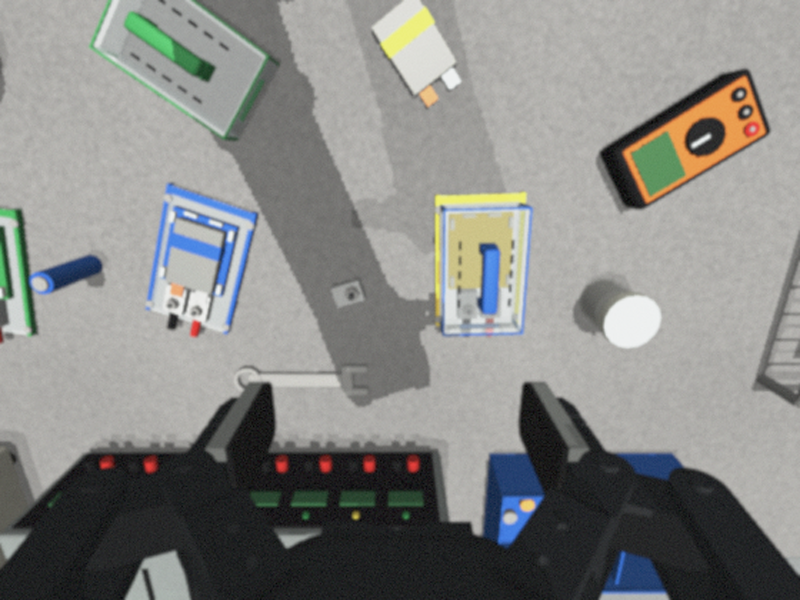

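```bash
cat >> h.py <<'E'
def hue(im,lo,hi,s=110,v=60):
    H=cv2.cvtColor(im,cv2.COLOR_RGB2HSV); return (H[...,0]>=lo)&(H[...,0]<=hi)&(H[...,1]>=s)&(H[...,2]>=v)
HUE={'blue':(100,125),'green':(50,80),'yellow':(24,34)}
def handle(im,d,P,col,zmin=.045,zmax=.085,box=None):
    m=hue(im,*HUE[col]); v,u=np.nonzero(m&(d>0)); p=pts(u,v,d[v,u],P)
    k=(p[:,2]>zmin)&(p[:,2]<zmax)
    if box: k&=(p[:,0]>box[0])&(p[:,0]<box[1])&(p[:,1]>box[2])&(p[:,1]<box[3])
    p=p[k]; top=np.percentile(p[:,2],75); p=p[p[:,2]>top-.006]
    (c,s,a)=cv2.minAreaRect((p[:,:2]*1000).astype(np.float32))
    q=p[:,:2]-p[:,:2].mean(0); e=np.linalg.svd(q,full_matrices=False)[2][0]
    print(col,'handle rect c',np.round(c,1),'size',np.round(s,1),'mean',(p.mean(0)*1000).round(1),'axis deg',np.degrees(np.arctan2(e[1],e[0])).round(1),'top',top.round(4),len(p))
def rect(im,P,col,z,box):
    m=hue(im,*HUE[col]).astype(np.uint8); m=cv2.morphologyEx(m,cv2.MORPH_OPEN,np.ones((2,2)))
    v,u=np.nonzero(m); p=onz(u,v,z,P)
    k=(p[:,0]>box[0])&(p[:,0]<box[1])&(p[:,1]>box[2])&(p[:,1]<box[3]); p=p[k]
    R_=cv2.minAreaRect((p[:,:2]*1000).astype(np.float32)); print(col,'rect',[np.round(x,1) for x in R_],len(p)); print(cv2.boxPoints(R_).round(1).tolist()); return p
E
python3 - <<'E'
from h import *
im,d,P=load('w1')
handle(im,d,P,'blue',box=(.5,.75,.15,.35))
handle(im,d,P,'green',box=(.3,.75,-.1,.1))
rect(im,P,'blue',.008,(.5,.72,-.1,.06))
rect(im,P,'yellow',.011,(.38,.5,.12,.28))
s=lambda u,v,z:(onz(np.array(u)/1.42857,np.array(v)/1.42857,z,P)*1000).round(1)[:,:2].tolist()
print('bluefix',s([170,257,228,148],[185,213,332,308],.008)); print('sock',s([173,196],[325,333],.0134))
print('yfix strip',s([435,526],[195,193],.008),'sock',s([466,489],[332,330],.0134))
print('cell corners',s([372,411,457,417],[34,0,62,95],.008),'tabs',s([429,451],[97,78],.005))
E
```

```text
blue handle rect c [624.2 261.3] size [58.2 13.2] mean [623.3 261.   69.6] axis deg 1.6 top 0.0702 480
green handle rect c [438.6   4.8] size [58.9 12.5] mean [438.5   5.1  62. ] axis deg 54.6 top 0.0626 713
blue rect [array([617.4, -16.1]), array([ 87.8, 122.9]), np.float64(70.6)] 1454
[[544.7999877929688, -37.099998474121094], [660.7999877929688, -77.9000015258789], [689.9000244140625, 4.900000095367432], [574.0, 45.70000076293945]]
yellow rect [array([422.1, 189.8]), array([11.8, 46.8]), np.float64(34.7)] 419
[[403.8999938964844, 205.6999969482422], [430.6000061035156, 167.1999969482422], [440.29998779296875, 173.89999389648438], [413.6000061035156, 212.39999389648438]]
bluefix [[545.7, -35.4], [572.3, 44.5], [697.6, 0.0], [670.2, -80.0]]
sock [[687.2, -54.1], [696.3, -31.5]]
yfix strip [[555.9, 216.8], [554.3, 303.6]] sock [[696.0, 252.4], [693.8, 276.4]]
cell corners [[421.1, 159.5], [396.4, 192.7], [442.7, 233.1], [468.7, 198.5]] tabs [[470.1, 209.5], [454.8, 228.6]]
```

```bash
python3 - <<'E'
from h import *
go(.624,.2612,.061,181.3)
E
```

```text
shift [-0.0235  0.081   0.2389] turn -1.6 yaw now 179.7 rows 5 pos [0.6003 0.1803 0.2999] clk 2.025
```

>>> arm_command(plan="-.0118 .0405 .035 -.8;-.0117 .0405 .035 -.8;0 0 .05 0;0 0 .05 0;0 0 .035 0;0 0 .02 0;0 0 .0139 0;0 0 0 0", hand=0.2)

```text
clock: 3.02
tcp_pos: [0.6236, 0.2616, 0.0612]
orientation: [0.04, -3.141, 0.0]
contact_force: [-0.1, 0.9, 0.4]
grip_width: 0.0344
gripper_force: 0.0
```

>>> arm_command(plan="0 0 0 0;0 0 0 0;0 0 0 0;0 0 0 0", hand=1, grip_force=50)

```text
clock: 3.52
tcp_pos: [0.6246, 0.2621, 0.0629]
orientation: [-0.041, 3.139, 0.002]
contact_force: [0.2, -0.1, 7.0]
grip_width: 0.0128
gripper_force: 50.6
```

>>> arm_command(plan="0 0 -.01 0;0 0 -.02 0;0 0 -.05 0;0 0 0 0")

```text
clock: 4.03
tcp_pos: [0.6267, 0.2628, 0.1473]
orientation: [-0.04, 3.133, 0.006]
contact_force: [-0.3, 0.6, -2.0]
grip_width: 0.0127
gripper_force: 49.7
```

```bash
python3 - <<'E'
from h import *
im,d,P=grab('wrist','w2')
go(.6243,-.0188,.141,160.4)
handle(im,d,P,'blue',zmin=.09,zmax=.19)
rect(im,P,'yellow',.012,(.5,.8,.15,.4))
E
```

```text
shift [ 0.008  -0.2809  0.003 ] turn 21.1 yaw now -178.5 rows 5 pos [0.6251 0.2622 0.1447] clk 4.075
blue handle rect c [625.1 262.7] size [46.1 48.7] mean [622.5 262.7 154. ] axis deg 1.3 top 0.1543 3050
yellow rect [array([569.5, 261.6]), array([28.3, 84.1]), np.float64(2.0)] 1480
[[553.9000244140625, 303.1000061035156], [556.9000244140625, 219.0], [585.2000122070312, 220.0], [582.2000122070312, 304.1000061035156]]
```

View pics/w2.png

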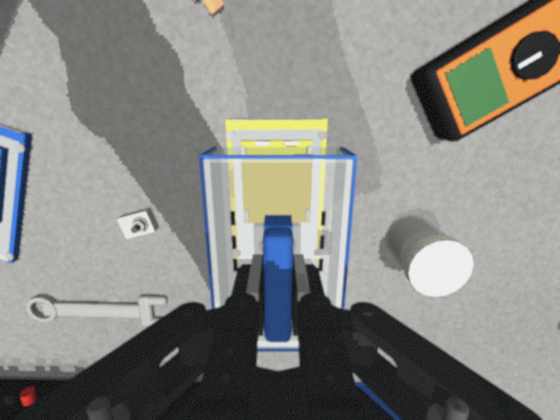

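>>> arm_command(plan=".0016 -.0562 0 4.22;.0016 -.0562 0 4.22;0.0016 -.0562 0 4.22;.0016 -.0562 0 4.22;.0016 -.0562 0 4.22;0 0 0 0;0 0 0 0")

```text
clock: 4.95
tcp_pos: [0.5815, -0.0144, 0.141]
orientation: [-0.534, -3.095, -0.001]
contact_force: [0.1, -0.3, -1.0]
grip_width: 0.0128
gripper_force: 49.7
```

```bash
python3 - <<'E'
from h import *
im,d,P=grab('wrist','w3')
go(.6243,-.0188,.1,160.4)
E
```

```text
shift [-0.0419  0.0091  0.041 ] turn 0.1 yaw now 160.5 rows 1 pos [ 0.5818 -0.0134  0.1411] clk 5.0
```

View pics/w3.png

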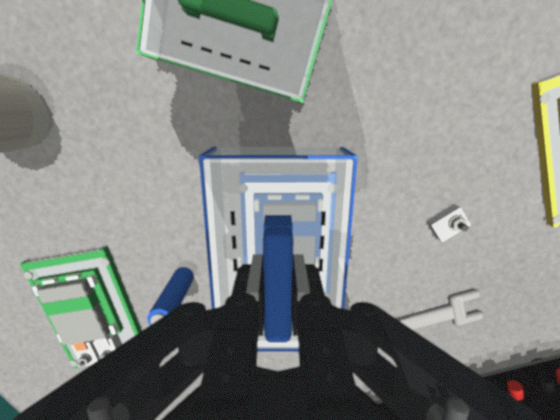

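>>> arm_command(plan="-.0210 .0045 -.002 0;-.0209 .0046 -.0016 0.1;0 0 0 0;0 0 0 0")

```text
clock: 5.5
tcp_pos: [0.6236, -0.0191, 0.1444]
orientation: [-0.535, -3.094, -0.0]
contact_force: [0.7, -0.0, -1.2]
grip_width: 0.013
gripper_force: 49.6
```

```bash
python3 - <<'E'
from h import *
im,d,P=grab('wrist','w4')
go(.6243,-.0188,.1,160.4)
a=cv2.imread('pics/w2.png')[100:290,180:380];b=cv2.imread('pics/w4.png')[100:290,180:380]
cv2.imwrite('pics/c4.png',cv2.resize(np.hstack([a,b]),(800,380),interpolation=cv2.INTER_CUBIC))
E
```

```text
shift [-0.0007  0.0008  0.0445] turn -0.0 yaw now 160.4 rows 1 pos [ 0.6234 -0.0193  0.1445] clk 5.55
```

View pics/c4.png

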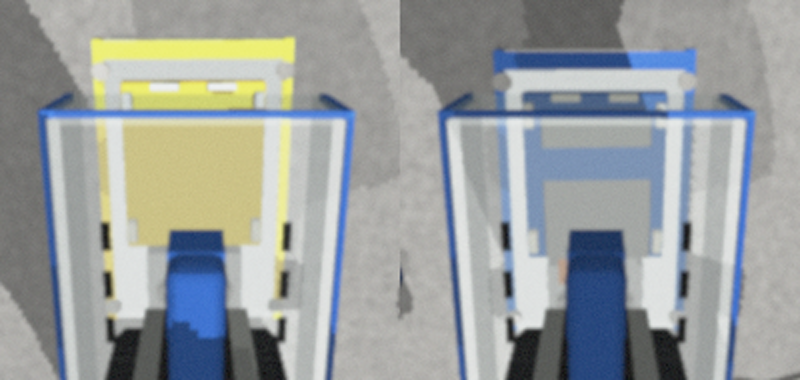

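```bash
python3 - <<'E'
from h import *
im,d,P=load('w4')
p=onz(np.array([226.8,328]),np.array([125.,125.]),.008,P)*1000; print(p.round(1))
m=p.mean(0)[:2]; a=np.radians(-19.6); print(m+70*np.array([np.cos(a),np.sin(a)]), np.degrees(np.arctan2(*(p[0]-p[1])[:2][::-1]))+90)
print(r.get_obs()['tcp_pos'], pose('wrist')[0].round(4), R.from_rotvec(r.get_obs()['orientation']).as_matrix().round(4))
im,d,P=load('w2'); p=onz(np.array([226.,327.5]),np.array([119.5,119.5]),.008,P)*1000; print(p.round(1),P[0].round(4))
E
```

```text
[[544.2 -37.2   8. ]
 [573.1  43.9   8. ]]
[624.57697149 -20.11384029] -19.626765262634265
[ 0.62344514 -0.01934613  0.14448131] [[ 0.3363 -0.8916 -0.3032  0.5442]
 [ 0.9417  0.3179  0.11    0.0089]
 [-0.0017 -0.3225  0.9466  0.2732]
 [ 0.      0.      0.      1.    ]] [[-9.419e-01  3.359e-01 -1.600e-03]
 [ 3.359e-01  9.419e-01  3.000e-04]
 [ 1.600e-03 -2.000e-04 -1.000e+00]]
[[555.9 217.3   8. ]
 [553.7 303.9   8. ]] [[-0.0252 -0.9432 -0.3313  0.5413]
 [ 0.9997 -0.0231 -0.0103  0.2604]
 [ 0.0021 -0.3314  0.9435  0.2752]
 [ 0.      0.      0.      1.    ]]
```

>>> arm_command(plan="-.0011 .0001 .025 0;0 0 .03 0;0 0 .015 0;0 0 .005 0;0 0 .003 0;0 0 .002 0;0 0 0.001 0;0 0 0 0")

```text
clock: 6.55
tcp_pos: [0.6256, -0.0206, 0.0643]
orientation: [0.538, 3.095, 0.0]
contact_force: [-0.2, -0.2, -1.8]
grip_width: 0.0128
gripper_force: 49.6
```

>>> arm_command(plan="0 0 .001 0;0 0 .001 0;0 0 0 0;0 0 0 0")

```text
clock: 7.05
tcp_pos: [0.6256, -0.0206, 0.0629]
orientation: [0.538, 3.095, 0.001]
contact_force: [-2.1, 0.4, 5.5]
grip_width: 0.013
gripper_force: 50.7
```

```bash
python3 - <<'E'
from h import *
go(.6245,-.0196,.06,160.4)
E
```

```text
shift [0.0014 0.0005 0.0029] turn -0.1 yaw now 160.3 rows 1 pos [ 0.6256 -0.0206  0.0629] clk 7.05
```

>>> arm_command(plan="0 0 0 0;0 0 0 0;0 0 -.01 0;0 0 -.05 0;0 0 -.06 0;0 0 0 0", hand=0.2)

```text
clock: 7.8
tcp_pos: [0.629, -0.021, 0.1881]
orientation: [0.537, 3.085, 0.004]
contact_force: [0.7, 0.2, 0.3]
grip_width: 0.0338
gripper_force: 0.0
```

```bash
python3 - <<'E'
from h import *
im,d,P=grab('wrist','w5')
handle(im,d,P,'blue'); go(.43,.193,.22,217)
E
```

```text
blue handle rect c [614.8 -74.2] size [129.6  57.6] mean [622.5 -40.7  69.5] axis deg -87.7 top 0.0702 1114
shift [ 0.2575  0.1348 -0.0359] turn -56.7 yaw now 160.3 rows 6 pos [ 0.6272 -0.0207  0.1851] clk 7.85
```

>>> arm_command(plan=".0368 .0193 -.0051 0;.0368 .0193 -.0051 0;.0368 .0193 -.0051 0;.0368 .0193 -.0051 0;.0368 .0193 -.0051 0;.0368 .0193 -.0051 0;.0368 .0193 -.0051 0;0 0 0 -9.45;0 0 0 -9.45;0 0 0 -9.45;0 0 0 -9.45;0 0 0 -9.45;0 0 0 -9.45;0 0 0 0;0 0 0 0", hand=-1)

```text
clock: 9.72
tcp_pos: [0.4282, 0.1932, 0.2172]
orientation: [0.992, -2.98, 0.0]
contact_force: [-0.1, 0.4, -1.3]
grip_width: 0.0854
gripper_force: 0.0
```

```bash
python3 - <<'E'
from h import *
im,d,P=grab('wrist','w6')
im5,d5,P5=load('w5'); handle(im5,d5,P5,'blue',box=(.5,.8,-.06,.1))
go(.43,.193,.22,217)
cv2.imwrite('pics/w6b.png',cv2.resize(cv2.imread('pics/w6.png'),(800,600),interpolation=cv2.INTER_CUBIC))
E
```

```text
blue handle rect c [624.5 -20.6] size [11.9 57.3] mean [622.8 -19.9  69.9] axis deg -19.7 top 0.0704 893
shift [-0.0012 -0.0013 -0.0027] turn -0.2 yaw now -143.2 rows 1 pos [0.4283 0.1933 0.2173] clk 9.775
```

View pics/w6b.png

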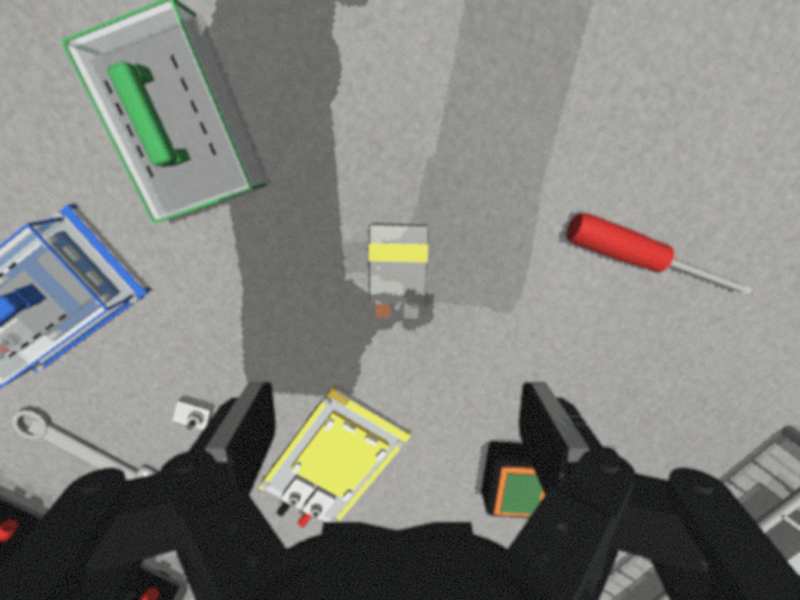

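```bash
python3 - <<'E'
from h import *
im,d,P=load('w6')
s=lambda u,v,z:(onz(np.array(u)/1.42857,np.array(v)/1.42857,z,P)*1000)[:,:2]
c=s([369,427,428,370],[225,225,297,297],.011); print(c.round(1).tolist(), c.mean(0))
e=c[2:].mean(0)-c[:2].mean(0); yaw=np.degrees(np.arctan2(e[1],e[0])); print('yaw',yaw,np.linalg.norm(e),np.linalg.norm(c[0]-c[1]))
print('tabs',s([382,411],[310,311],.006).round(1).tolist())
b=s([335,410],[390,437],.008);print('strip',b.round(1).tolist(),b.mean(0), np.degrees(np.arctan2(*(b[1]-b[0])[::-1])))
b=s([332,391,344,290],[415,448,522,488],.016);print('bed',b.round(1).tolist())
go(*(c.mean(0)/1000),.03,yaw+180)
E
```

```text
[[416.9, 158.4], [389.9, 194.6], [436.0, 231.7], [464.6, 193.5]] [426.85221578 194.54197585]
yaw 37.64185497500252 59.18966931067575 45.16919381248039
tabs [[469.5, 209.1], [455.5, 229.3]]
strip [[555.9, 220.1], [555.3, 304.3]] [555.56228517 262.19484498] 90.39792404989016
bed [[573.9, 230.5], [570.7, 293.8], [668.8, 308.8], [665.4, 243.8]]
shift [0.0002 0.0018 0.1873] turn -0.8 yaw now -143.2 rows 3 pos [0.4283 0.1933 0.2173] clk 9.775
```

```bash
python3 - <<'E'
from h import *
go(.430,.1958,.016,216.8)
E
```

```text
shift [-0.003   0.001   0.2013] turn 0.0 yaw now -143.2 rows 4 pos [0.4283 0.1933 0.2173] clk 9.775
```

>>> arm_command(plan="-.003 .001 .05 0;0 0 .06 0;0 0 .05 0;0 0 .03 0;0 0 .0085 0;0 0 .002 0;0 0 0 0", hand=-0.35)

```text
clock: 10.65
tcp_pos: [0.4311, 0.1965, 0.0183]
orientation: [-0.995, 2.978, 0.001]
contact_force: [-0.1, -0.5, 0.5]
grip_width: 0.0579
gripper_force: 0.0
```

>>> arm_command(plan="0 0 0 0;0 0 0 0;0 0 0 0;0 0 0 0", hand=0.6, grip_force=25)

```text
clock: 11.15
tcp_pos: [0.4311, 0.1965, 0.0185]
orientation: [-0.995, 2.977, 0.001]
contact_force: [-0.2, 0.8, 5.6]
grip_width: 0.0448
gripper_force: 24.8
```

>>> arm_command(plan="0 0 -.01 0;0 0 -.03 0;0 0 -.05 0;0 0 -.02 0;0 0 0 8.9;0 0 0 8.9;0 0 0 8.9;0 0 0 8.9;0 0 0 0")

```text
clock: 12.28
tcp_pos: [0.4303, 0.1962, 0.1279]
orientation: [-0.04, 3.141, 0.001]
contact_force: [-0.3, -0.6, -1.0]
grip_width: 0.0447
gripper_force: 26.1
```

```bash
python3 - <<'E'
from h import *
print(r.get_obs()['grip_width'],r.get_obs()['gripper_force']); go(.611,.2624,.12,181.2)
E
```

```text
0.04474772787940468 26.119236052036285
shift [-0.1824  0.0615  0.0081] turn 0.3 yaw now -178.5 rows 4 pos [0.4303 0.1962 0.1279] clk 12.275
```

>>> arm_command(plan="-.0456 .0154 .002 .1;-.0456 .0154 .002 .1;-.0456 .0154 .002 .1;-.0456 .0153 .002 0;0 0 0 0;0 0 0 0;0 0 0 0")

```text
clock: 13.15
tcp_pos: [0.6102, 0.2611, 0.1194]
orientation: [0.032, -3.14, 0.0]
contact_force: [0.0, 0.2, 0.5]
grip_width: 0.0448
gripper_force: 26.1
```

```bash
python3 - <<'E'
from h import *
im,d,P=grab('wrist','w7')
go(.611,.2624,.12,181.2)
b=cv2.imread('pics/w7.png')[60:360,140:420]
cv2.imwrite('pics/c7.png',cv2.resize(b,(560,600),interpolation=cv2.INTER_CUBIC))
E
```

```text
shift [-0.0007  0.0012 -0.0005] turn -0.1 yaw now -178.9 rows 1 pos [0.6103 0.2612 0.1195] clk 13.2
```

View pics/c7.png

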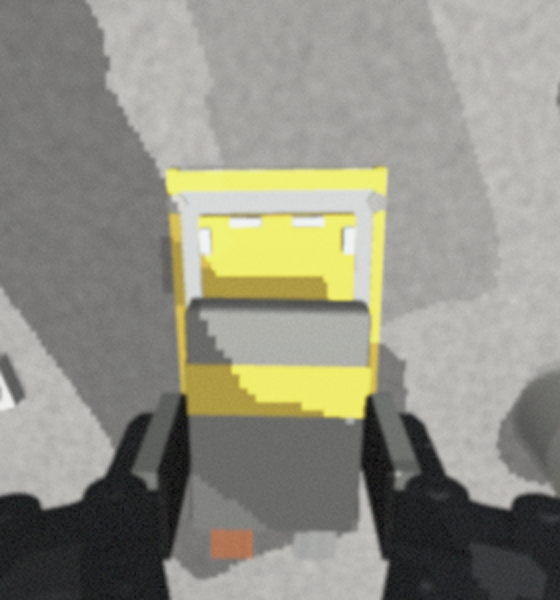

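```bash
python3 - <<'E'
from h import *
im,d,P=load('w7')
s=lambda u,v,z:(onz(140+np.array(u)/2,60+np.array(v)/2,z,P)*1000)[:,:2]
b=s([187,370],[312,312],.112); t=s([232,315],[544,545],.107); e=t.mean(0)-b.mean(0)
print('cell back',b.round(1).tolist(),b.mean(0),'tabs',t.round(1).tolist(),'len(72)',np.linalg.norm(e),'yaw',np.degrees(np.arctan2(e[1],e[0])))
y=np.radians(1.2);ex=np.array([np.cos(y),np.sin(y)])
print('cell centre from back',b.mean(0)+32.5*ex,'from tabs',t.mean(0)-39.5*ex, 'tcp',P[0][:3,:3]@np.zeros(3),r.get_obs()['tcp_pos'])
f=s([167,387],[170,169],.008);print('strip',f.round(1).tolist(),'origin',f.mean(0)+70*ex,np.degrees(np.arctan2(*(f[1]-f[0])[::-1]))-90)
g=s([198,356],[214,214],.016);print('bed edge',g.round(1).tolist(),'origin',g.mean(0)+53*ex)
h=s([204,349],[240,240],.021);print('stops',h.round(1).tolist(),h.mean(0))
E
```

```text
cell back [[576.7, 239.2], [575.8, 283.3]] [576.24622835 261.25123514] tabs [[649.6, 249.4], [649.5, 273.4]] len(72) 73.3142733785469 yaw 0.11841296298236505
cell centre from back [608.73910056 261.93186379] from tabs [610.06900816 260.57552777] tcp [0. 0. 0.] [0.61032565 0.2611836  0.11949175]
strip [[556.0, 217.3], [553.9, 303.8]] origin [624.9163999  261.99485115] 1.3932961843717777
bed edge [[571.7, 230.1], [570.4, 291.6]] origin [624.03320287 261.98163775]
stops [[580.8, 232.8], [579.7, 288.9]] [580.21904178 260.86372166]
```

>>> arm_command(plan="-.0006 .0004 .03 -.2;0 0 .03 0;0 0 .015 0;0 0 .005 0;0 0 .003 0;0 0 0 0;0 0 0 0")

```text
clock: 14.08
tcp_pos: [0.6124, 0.2621, 0.037]
orientation: [-0.035, 3.14, 0.001]
contact_force: [-0.2, -0.9, -1.1]
grip_width: 0.0451
gripper_force: 26.1
```

>>> arm_command(plan="0 0 .001 0;0 0 .001 0;0 0 0 0")

```text
clock: 14.45
tcp_pos: [0.6121, 0.262, 0.0346]
orientation: [-0.035, 3.141, 0.0]
contact_force: [-2.0, -0.0, 3.7]
grip_width: 0.045
gripper_force: 26.5
```

>>> arm_command(plan=".001 0 0 0;0 0 .0005 0;0 0 0 0")

```text
clock: 14.82
tcp_pos: [0.6118, 0.262, 0.0346]
orientation: [-0.035, 3.14, 0.001]
contact_force: [-0.1, -0.2, 7.1]
grip_width: 0.0447
gripper_force: 26.8
```

>>> arm_command(plan="0 0 0 0;0 0 0 0;0 0 0 0;0 0 -.02 0;0 0 -.05 0;0 0 -.06 0;0 0 -.03 0;0 0 0 0;0 0 0 0", hand=-0.4)

```text
clock: 15.95
tcp_pos: [0.6104, 0.2617, 0.1937]
orientation: [0.036, -3.141, 0.0]
contact_force: [0.4, -0.1, 0.0]
grip_width: 0.0599
gripper_force: 0.0
```

```bash
python3 - <<'E'
from h import *
im,d,P=grab('wrist','w8')
go(.5,-.43,.25,180)
# cell in fixture frame from depth
v,u=np.nonzero(d>0); p=pts(u,v,d[v,u],P); y=np.radians(1.2); q=(p[:,:2]-[.6245,.262])@np.array([[np.cos(y),-np.sin(y)],[np.sin(y),np.cos(y)]])
for name,lo,hi in(('cell back',-.045,-.030),('cell front',0,.014),):
    for a,b in((-.020,-.008),(.008,.020)):
        k=(q[:,0]>lo)&(q[:,0]<hi)&(q[:,1]>a)&(q[:,1]<b); print(name,a,np.median(p[k,2]).round(4),k.sum())
k=(abs(q[:,1])<.02)&(p[:,2]>.023)&(p[:,2]<.030)&(abs(q[:,0])<.07); print('x ext',np.percentile(q[k,0],[0.5,2,98,99.5]).round(4))
k=(abs(q[:,0]+.0145)<.02)&(p[:,2]>.023)&(p[:,2]<.030)&(abs(q[:,1])<.05); print('y ext',np.percentile(q[k,1],[.5,2,98,99.5]).round(4))
a=cv2.imread('pics/w8.png'); ys=slice(60,330); xs=slice(150,400)
g=cv2.imread('pics/w6.png')[0:165,35:195]
A=cv2.resize(a[ys,xs],(400,432),interpolation=cv2.INTER_CUBIC); G=cv2.resize(g,(400,432),interpolation=cv2.INTER_CUBIC)
cv2.imwrite('pics/c8.png',np.hstack([A,G]))
E
```

```text
shift [ 0.1259 -0.689  -0.0564] turn 1.3 yaw now -178.7 rows 12 pos [0.6101 0.2616 0.1929] clk 16.0
cell back -0.02 0.2687 1910
cell back 0.008 0.2687 1798
cell front -0.02 0.0275 151
cell front 0.008 0.0274 138
x ext [-0.0471 -0.0464  0.0422  0.0457]
y ext [-0.0228 -0.0221  0.0221  0.0232]
```

View pics/c8.png

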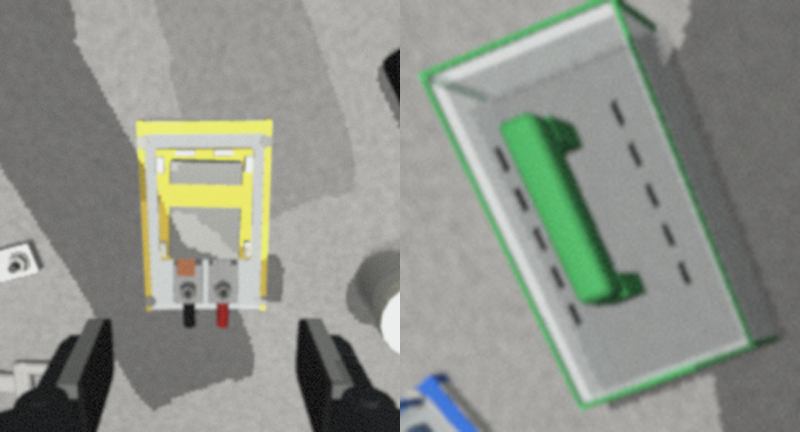

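```bash
python3 - <<'E'
from h import *
def wall(fn,c,yaw):
    im,d,P=load(fn); v,u=np.nonzero(d>0); p=pts(u,v,d[v,u],P); y=np.radians(yaw)
    q=(p[:,:2]-c)@np.array([[np.cos(y),-np.sin(y)],[np.sin(y),np.cos(y)]])
    # ray-plane: intersect each ray with end plane x=.061, list depth-derived local x by (y,z) of the crossing
    M=P[0]; n=np.array([np.cos(y),np.sin(y),0]); o=M[:3,3]; a=p-o
    t=(.061+np.dot(n[:2],c)-o@n)/(a@n); h=o+a*t[:,None]
    ly=(h[:,:2]-c)@np.array([-np.sin(y),np.cos(y)])
    for z0,z1 in((.002,.012),(.017,.027),(.027,.033)):
        print(fn,yaw,z0,[(round(b*1000),k.sum(),float(np.median(q[k,0]).round(3)),float(np.median(p[k,2]).round(3)),im[v[k],u[k]].mean(0).round().astype(int).tolist()) for b in(-.030,-.012,.012,.030) for k in[(h[:,2]>z0)&(h[:,2]<z1)&(abs(ly-b)<.006)&(t>0)] if k.sum()])
c=np.array([.4386,.005])
wall('w1',c,54.6)
wall('top1',c,54.6-180); wall('side1',c,54.6)
E
```

```text
w1 54.6 0.002 [(-30, np.int64(23), 0.06, 0.003, [97, 98, 96]), (-12, np.int64(23), 0.059, 0.0, [97, 97, 95]), (12, np.int64(23), 0.059, 0.0, [95, 95, 93]), (30, np.int64(26), 0.06, 0.002, [95, 96, 95])]
w1 54.6 0.017 [(-30, np.int64(24), 0.06, 0.019, [93, 97, 95]), (-12, np.int64(26), 0.06, 0.018, [65, 97, 73]), (12, np.int64(27), 0.06, 0.018, [64, 98, 73]), (30, np.int64(28), 0.06, 0.018, [92, 94, 93])]
w1 54.6 0.027 [(-30, np.int64(16), 0.06, 0.027, [95, 102, 98]), (-12, np.int64(17), 0.06, 0.027, [80, 101, 86]), (12, np.int64(17), 0.06, 0.027, [78, 101, 85]), (30, np.int64(19), 0.06, 0.026, [92, 97, 94])]
top1 -125.4 0.002 []
top1 -125.4 0.017 [(-12, np.int64(1), 0.061, 0.036, [110, 139, 120]), (12, np.int64(1), 0.061, 0.002, [98, 131, 113])]
top1 -125.4 0.027 [(-30, np.int64(1), 0.061, 0.034, [106, 135, 117])]
side1 54.6 0.002 [(-30, np.int64(5), 0.062, 0.007, [102, 106, 104]), (-12, np.int64(5), 0.056, 0.001, [90, 90, 89]), (12, np.int64(4), 0.058, 0.003, [86, 85, 84]), (30, np.int64(5), 0.059, 0.005, [96, 97, 96])]
side1 54.6 0.017 [(-30, np.int64(4), 0.061, 0.022, [120, 126, 123]), (-12, np.int64(5), 0.062, 0.021, [96, 104, 98]), (12, np.int64(7), 0.061, 0.02, [90, 99, 92]), (30, np.int64(8), 0.061, 0.024, [96, 99, 97])]
side1 54.6 0.027 [(-30, np.int64(4), 0.062, 0.031, [114, 128, 118]), (-12, np.int64(4), 0.062, 0.032, [111, 122, 114]), (12, np.int64(6), 0.06, 0.029, [100, 110, 102]), (30, np.int64(5), 0.061, 0.03, [98, 109, 101])]
```

```bash
python3 - <<'E'
from h import *
im,d,P=load('top1'); handle(im,d,P,'yellow',box=(.43,.58,-.5,-.36)); go(.45,-.40,.25,165)
E
```

```text
yellow handle rect c [ 505.1 -441.9] size [14.4 59.5] mean [ 504.1 -440.5   62.6] axis deg 160.3 top 0.0641 76
shift [ 0.1752 -0.6578 -0.0563] turn 16.3 yaw now -178.7 rows 11 pos [0.6101 0.2616 0.1929] clk 16.0
```

>>> arm_command(plan=".0146 -.0548 -.0047 0;.0146 -.0548 -.0047 0;.0146 -.0548 -.0047 0;.0146 -.0548 -.0047 0;.0146 -.0548 -.0047 0;.0146 -.0548 -.0047 0;.0146 -.0548 -.0047 0;.0146 -.0548 -.0047 0;.0146 -.0548 -.0047 0;.0146 -.0548 -.0047 0;.0146 -.0548 -.0047 0;.0146 -.0548 -.0047 0;0 0 0 10.5;0 0 0 10.5;0 0 0 0;0 0 0 0", hand=0.2)

```text
clock: 18.0
tcp_pos: [0.4505, -0.399, 0.2494]
orientation: [-0.531, -3.095, -0.001]
contact_force: [-0.3, -0.7, 1.1]
grip_width: 0.0339
gripper_force: 0.0
```

```bash
cat >> h.py <<'E'
def wall(fn,c,yaw):
    im,d,P=load(fn); v,u=np.nonzero(d>0); p=pts(u,v,d[v,u],P); y=np.radians(yaw)
    n=np.array([np.cos(y),np.sin(y),0]); o=P[0][:3,3]; a=p-o
    t=(.061+np.dot(n[:2],c)-o@n)/(a@n); h=o+a*t[:,None]; ly=(h[:,:2]-c)@np.array([-n[1],n[0]])
    for z0,z1 in((.002,.012),(.015,.021),(.023,.032)):
        print(yaw,z0,[(round(b*1000),int(k.sum()),float(np.median(p[k,2]).round(3)),im[v[k],u[k]].mean(0).round().astype(int).tolist()) for b in(-.030,-.012,.012,.030) for k in[(h[:,2]>z0)&(h[:,2]<z1)&(abs(ly-b)<.006)&(t>0)] if k.sum()])
E
python3 - <<'E'
from h import *
im,d,P=grab('wrist','w9'); print(P[0][:3,3])
handle(im,d,P,'yellow',box=(.43,.58,-.5,-.36))
c=np.array([.505,-.4415]); wall('w9',c,160.3); wall('w9',c,-19.7)
cv2.imwrite('pics/w9b.png',cv2.resize(cv2.imread('pics/w9.png'),(800,600),interpolation=cv2.INTER_CUBIC))
E
```

```text
[ 0.3710972  -0.37104746  0.37808637]
yellow handle rect c [ 503.4 -442.9] size [12.6 58.4] mean [ 501.9 -442.2   61.9] axis deg -19.4 top 0.0625 512
160.3 0.002 [(-30, 20, 0.009, [138, 138, 129]), (-12, 10, 0.006, [145, 147, 145]), (12, 10, 0.006, [146, 148, 146]), (30, 12, 0.005, [147, 149, 146])]
160.3 0.015 [(-30, 9, 0.017, [121, 121, 112]), (-12, 10, 0.017, [117, 120, 118]), (12, 10, 0.017, [116, 118, 118]), (30, 9, 0.016, [117, 120, 120])]
160.3 0.023 [(-30, 20, 0.03, [181, 182, 114]), (-12, 10, 0.026, [149, 151, 112]), (12, 10, 0.027, [143, 143, 110]), (30, 18, 0.025, [132, 133, 112])]
-19.7 0.002 [(-30, 34, 0.25, [57, 58, 56]), (-12, 33, 0.035, [192, 189, 153]), (12, 36, 0.034, [183, 183, 166]), (30, 35, 0.034, [181, 184, 180])]
-19.7 0.015 [(-30, 18, 0.254, [50, 51, 50]), (-12, 18, 0.034, [195, 197, 184]), (12, 18, 0.034, [182, 185, 171]), (30, 18, 0.034, [182, 186, 181])]
-19.7 0.023 [(-30, 27, 0.257, [51, 51, 50]), (-12, 27, 0.034, [218, 219, 213]), (12, 36, 0.034, [203, 201, 184]), (30, 35, 0.034, [203, 201, 180])]
```

View pics/w9b.png

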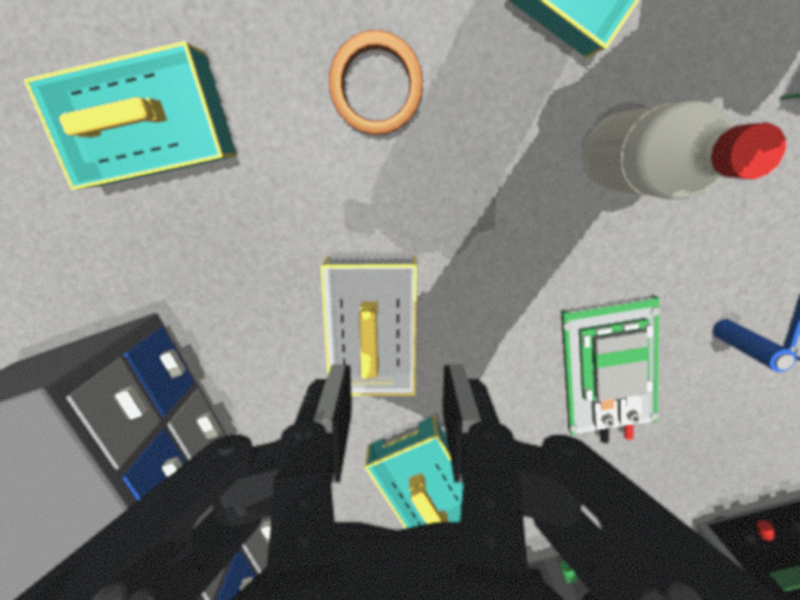

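```bash
python3 - <<'E'
from h import *
im,d,P=load('w9')
s=lambda u,v,z:(onz(np.array(u)/1.42857,np.array(v)/1.42857,z,P)*1000)[:,:2]
g=s([563,658],[310,297],.008); y=np.degrees(np.arctan2(*(g[1]-g[0])[::-1]))-90; a=np.radians(y)
print('green strip',g.round(1).tolist(),y,'origin',g.mean(0)+70*np.array([np.cos(a),np.sin(a)]))
print('sock',s([605,629],[438,436],.0134).mean(0))
rect(im,P,'green',.008,(.5,.75,-.32,-.17))
go(.5038,-.4427,.057,160.5)
E
```

```text
green strip [[552.3, -273.5], [568.6, -189.3]] -11.01758962975478 origin [ 629.16279338 -244.78437087]
sock [ 702.2219379 -253.131693 ]
green rect [array([ 622.7, -241. ]), array([ 86.3, 122.9]), np.float64(80.9)] 1166
[[555.2999877929688, -273.8999938964844], [676.5999755859375, -293.29998779296875], [690.2000122070312, -208.1999969482422], [568.9000244140625, -188.8000030517578]]
shift [-0.0649 -0.0234  0.1926] turn -0.0 yaw now 160.5 rows 4 pos [ 0.4506 -0.3991  0.2496] clk 18.05
```

>>> arm_command(plan="-.0325 -.0117 .02 0;-.0324 -.0117 .03 0;0 0 .05 0;0 0 .045 0;0 0 .03 0;0 0 .0176 0;0 0 0 0")

```text
clock: 18.92
tcp_pos: [0.5034, -0.4429, 0.0566]
orientation: [-0.536, -3.094, -0.002]
contact_force: [-0.9, 0.4, 0.4]
grip_width: 0.0339
gripper_force: 0.0
```

>>> arm_command(plan="0 0 0 0;0 0 0 0;0 0 0 0;0 0 0 0", hand=1, grip_force=50)

```text
clock: 19.42
tcp_pos: [0.5047, -0.4442, 0.0592]
orientation: [0.537, 3.093, -0.002]
contact_force: [-0.3, 0.7, 5.5]
grip_width: 0.0125
gripper_force: 50.9
```

>>> arm_command(plan="0 0 -.01 0;0 0 -.03 0;0 0 -.06 0;0 0 -.06 0;0 0 -.03 0;0 0 0 0")

```text
clock: 20.18
tcp_pos: [0.5046, -0.4445, 0.2509]
orientation: [0.537, 3.09, -0.003]
contact_force: [-0.3, 0.1, -2.0]
grip_width: 0.0127
gripper_force: 50.0
```

```bash
python3 - <<'E'
from h import *
go(.6245,.262,.24,181.2)
E
```

```text
shift [0.1255 0.7055 0.0092] turn -20.9 yaw now 160.3 rows 12 pos [ 0.5046 -0.4445  0.2509] clk 20.175
```

>>> arm_command(plan=".0105 .0588 0 0;.0105 .0588 0 0;.0105 .0588 0 0;.0105 .0588 0 0;.0105 .0588 0 0;.0105 .0588 0 0;.0105 .0588 0 0;.0105 .0588 0 0;.0105 .0588 0 0;.0105 .0588 0 0;.0104 .0588 0 0;.0104 .0587 0 0;0 0 .04 -10.4;0 0 .04 -10.5;0 0 .02 0;0 0 0 0;0 0 0 0")

```text
clock: 22.3
tcp_pos: [0.6242, 0.2633, 0.1489]
orientation: [-0.029, 3.14, 0.001]
contact_force: [0.2, 0.5, -0.8]
grip_width: 0.0129
gripper_force: 49.9
```

```bash
python3 - <<'E'
from h import *
im,d,P=grab('wrist','w10'); print(P[0].round(4))
go(.6245,.262,.0672,181.2)
H=cv2.cvtColor(im,cv2.COLOR_RGB2HSV)
cv2.imwrite('pics/c10.png',cv2.resize(np.hstack([cv2.imread('pics/w4.png')[90:290,180:380],cv2.imread('pics/w10.png')[90:290,180:380]]),(800,400),interpolation=cv2.INTER_CUBIC))
# strip outer edge: first row from top that is bright yellow, per column
m=hue(im,24,34,100,120)
for u in range(225,335,15):
    v=np.nonzero(m[60:200,u])[0]; print(u,v[:1]+60, end='; ')
v,u=np.nonzero(m[60:140,180:380]); print(u.min()+180,u.max()+180)
E
```

```text
[[-0.018  -0.9455 -0.3253  0.5397]
 [ 0.9998 -0.0174 -0.0048  0.262 ]
 [-0.0011 -0.3253  0.9456  0.2773]
 [ 0.      0.      0.      1.    ]]
shift [ 0.0001 -0.0016  0.0821] turn -0.1 yaw now -178.9 rows 2 pos [0.6244 0.2635 0.1493] clk 22.35
225 [152]; 240 [125]; 255 [125]; 270 [124]; 285 [124]; 300 [124]; 315 [124]; 330 [152]; 226 325
```

>>> arm_command(plan="0 -.0016 .03 -.1;0 0 .03 0;0 0 .012 0;0 0 .004 0;0 0 .002 0;0 0 0 0;0 0 0 0")

```text
clock: 23.22
tcp_pos: [0.6238, 0.2618, 0.0703]
orientation: [-0.035, 3.14, 0.001]
contact_force: [-0.6, -1.2, -0.9]
grip_width: 0.0132
gripper_force: 49.9
```

>>> arm_command(plan="0 0 .001 0;0 0 .001 0;0 0 .001 0;0 0 .001 0;0 0 0 0;0 0 0 0")

```text
clock: 23.98
tcp_pos: [0.6233, 0.2616, 0.0672]
orientation: [0.035, -3.141, -0.001]
contact_force: [-4.9, -1.7, 10.7]
grip_width: 0.0126
gripper_force: 51.6
```

>>> arm_command(plan="0 0 -.001 0;0 0 0 0;0 0 0 0;0 0 0 0;0 0 -.01 0;0 0 -.05 0;0 0 -.06 0;0 0 -.04 0;0 0 0 0;0 0 0 0", hand=0.2)

```text
clock: 25.22
tcp_pos: [0.6229, 0.2614, 0.2263]
orientation: [0.035, -3.141, 0.0]
contact_force: [0.2, -0.1, -0.7]
grip_width: 0.0341
gripper_force: 0.0
```

```bash
python3 - <<'E'
from h import *
im,d,P=grab('wrist','w11')
handle(im,d,P,'yellow',box=(.55,.7,.2,.32))
c=np.array([.6245,.262]);y=np.radians(1.2)
v,u=np.nonzero(d>0); p=pts(u,v,d[v,u],P); q=(p[:,:2]-c)@np.array([[np.cos(y),-np.sin(y)],[np.sin(y),np.cos(y)]])
for X in(-50,-20,20,50):
    print([(X,Y,float(np.median(p[k,2]).round(4)),int(k.sum())) for Y in(-30,30) for k in[(abs(q[:,0]-X/1e3)<.006)&(abs(q[:,1]-Y/1e3)<.005)]])
im,d,P=load('w6'); handle(im,d,P,'green',box=(.3,.55,-.1,.1))
im,d,P=load('w1'); handle(im,d,P,'green',box=(.3,.55,-.1,.1))
go(.4386,.005,.25,54.7)
E
```

```text
yellow handle rect c [621.8 261. ] size [58.5 13.1] mean [620.4 261.5  69.8] axis deg 1.5 top 0.0704 743
[(-50, -30, 0.042, 113), (-50, 30, 0.0421, 119)]
[(-20, -30, 0.2623, 641), (-20, 30, 0.2613, 529)]
[(20, -30, 0.0423, 90), (20, 30, 0.0419, 92)]
[(50, -30, 0.0422, 89), (50, 30, 0.042, 88)]
green handle rect c [438.    5.2] size [58.7 12.8] mean [436.6   4.9  61.6] axis deg 54.9 top 0.0625 1178
green handle rect c [438.6   4.8] size [58.9 12.5] mean [438.5   5.1  62. ] axis deg 54.6 top 0.0626 713
shift [ 0.1897 -0.2521 -0.024 ] turn 126.6 yaw now -178.7 rows 12 pos [0.6225 0.2613 0.2254] clk 25.275
```

>>> arm_command(plan=".0316 -.042 0 0;.0316 -.042 0 0;.0316 -.042 0 0;.0316 -.042 0 0;.0316 -.042 0 0;.0317 -.0421 0 0;0 0 .02 -10.7;0 0 .02 -10.7;0 0 .02 -10.7;0 0 0 -10.7;0 0 0 -10.6;0 0 0 0;0 0 0 0")

```text
clock: 26.9
tcp_pos: [0.4389, 0.0051, 0.166]
orientation: [1.437, -2.792, -0.001]
contact_force: [-0.5, -0.6, 0.6]
grip_width: 0.0339
gripper_force: 0.0
```

```bash
python3 - <<'E'
from h import *
im,d,P=grab('wrist','w12')
handle(im,d,P,'green',box=(.3,.55,-.1,.1))
go(.4383,.005,.057,234.7); print(r.get_obs()['joints'])
E
```

```text
green handle rect c [437.7   2.7] size [57.8 11.3] mean [436.5   1.4  61.8] axis deg 54.8 top 0.0623 946
shift [0.0005 0.0004 0.1091] turn -0.2 yaw now -125.5 rows 2 pos [0.439  0.0052 0.1661] clk 26.95
[-0.33755903  0.19483104  0.20602487  2.18610666 -0.05702737  0.76634641
  2.42821238]
```

>>> arm_command(plan=".0008 0 .03 -.2;0 0 .03 0;0 0 .025 0;0 0 .015 0;0 0 .009 0;0 0 0 0;0 0 0 0")

```text
clock: 27.82
tcp_pos: [0.4393, 0.0047, 0.058]
orientation: [-1.447, 2.788, -0.0]
contact_force: [-0.4, -0.3, -0.6]
grip_width: 0.0344
gripper_force: 0.0
```

>>> arm_command(plan="0 0 0 0;0 0 0 0;0 0 0 0;0 0 0 0", hand=1, grip_force=50)

```text
clock: 28.32
tcp_pos: [0.4394, 0.0047, 0.0581]
orientation: [-1.447, 2.787, -0.0]
contact_force: [-1.3, 0.2, 6.1]
grip_width: 0.0132
gripper_force: 49.4
```

>>> arm_command(plan="0 0 -.01 0;0 0 -.03 0;0 0 -.06 0;0 0 -.06 0;0 0 -.03 0;0 0 0 0;0 0 0 0")

```text
clock: 29.2
tcp_pos: [0.438, 0.0045, 0.2466]
orientation: [1.447, -2.787, -0.001]
contact_force: [-0.8, 0.4, -1.8]
grip_width: 0.013
gripper_force: 49.2
```

```bash
python3 - <<'E'
from h import *
go(.631,-.2425,.25,170.9)
E
```

```text
shift [ 0.0911 -0.3    -0.0036] turn 64.0 yaw now -125.1 rows 6 pos [0.438  0.0045 0.2466] clk 29.2
```

>>> arm_command(plan=".0152 -.05 0 0;.0152 -.05 0 0;.0152 -.05 0 0;.0152 -.05 0 0;.0152 -.05 0 0;.0151 -.05 0 0;0 0 0 10.67;0 0 0 10.67;0 0 0 10.67;0 0 0 10.67;0 0 .04 10.66;0 0 .04 10.66;0 0 .02 0;0 0 0 0;0 0 0 0")

```text
clock: 31.08
tcp_pos: [0.6326, -0.2432, 0.1487]
orientation: [0.247, 3.13, -0.001]
contact_force: [0.0, -0.4, -1.2]
grip_width: 0.013
gripper_force: 49.4
```

```bash
python3 - <<'E'
from h import *
im,d,P=grab('wrist','w13')
go(.631,-.2425,.0661,170.9)
m=hue(im,50,80,100,60)
e=[]
for u in range(225,345,8):
    v=np.nonzero(m[60:142,u])[0]
    if len(v): e.append((u,v[0]+60))
print(e); v,u=np.nonzero(m[60:142,190:370]); print(u.min()+190,u.max()+190)
e=np.array(e); 
p=onz(e[:,0],e[:,1],.008,P)*1000; f=np.polyfit(p[:,1],p[:,0],1); print('yaw',-np.degrees(np.arctan(f[0])), f)
E
```

```text
shift [0.0021 0.0004 0.083 ] turn 0.1 yaw now 171.0 rows 2 pos [ 0.6328 -0.2432  0.1491] clk 31.125
[(233, np.int64(121)), (241, np.int64(122)), (249, np.int64(122)), (257, np.int64(122)), (265, np.int64(122)), (273, np.int64(122)), (281, np.int64(122)), (289, np.int64(122)), (297, np.int64(123)), (305, np.int64(123)), (313, np.int64(123)), (321, np.int64(123))]
230 328
yaw -10.072917591105515 [1.77639496e-01 6.04323445e+02]
```

```bash
python3 - <<'E'
from h import *
im,d,P=load('w13')
p=onz(np.array([229.7,328.5]),np.array([121.3,123.0]),.008,P)*1000; m=p.mean(0)[:2]; print(p.round(1))
for y in(-9.5,-10):
    a=np.radians(y); o=m+70*np.array([np.cos(a),np.sin(a)]); t=o+1.0*np.array([np.cos(a),np.sin(a)]); print(o,end=' '); go(*t/1000,.0661,180+y)
E
cd pics; python3 -c "
import cv2;cv2.imwrite('c13.png',cv2.resize(cv2.imread('w13.png')[90:290,180:380],(600,600),interpolation=cv2.INTER_CUBIC))"
```

```text
[[ 555.8 -273.1    8. ]
 [ 570.5 -189.2    8. ]]
[ 632.18053784 -242.72557892] shift [-0.0001  0.0004  0.083 ] turn 0.5 yaw now 171.0 rows 2 pos [ 0.6328 -0.2432  0.1491] clk 31.125
[ 632.07708845 -243.32761894] shift [-0.0001 -0.0002  0.083 ] turn 1.0 yaw now 171.0 rows 2 pos [ 0.6328 -0.2432  0.1491] clk 31.125
```

View pics/c13.png

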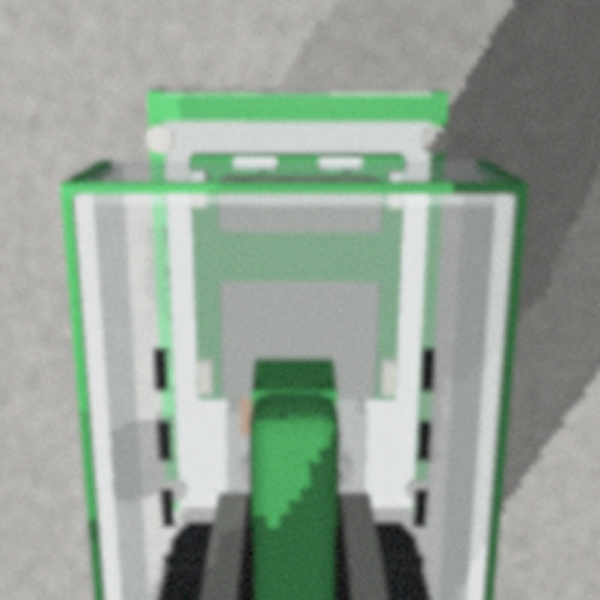

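>>> arm_command(plan=".0003 0 .03 .6;0 0 .03 0;0 0 .012 0;0 0 .005 0;0 0 .002 0;0 0 0 0;0 0 0 0")

```text
clock: 32.0
tcp_pos: [0.6321, -0.2425, 0.0692]
orientation: [0.266, 3.129, -0.0]
contact_force: [0.2, -0.2, -1.2]
grip_width: 0.0123
gripper_force: 49.4
```

>>> arm_command(plan="0 0 .001 0;0 0 .001 0;0 0 .001 0;0 0 .001 0;0 0 0 0;0 0 0 0")

```text
clock: 32.75
tcp_pos: [0.6317, -0.2424, 0.0662]
orientation: [0.266, 3.13, 0.001]
contact_force: [-4.4, 2.8, 12.7]
grip_width: 0.0129
gripper_force: 51.3
```

Height is as expected for seated (0.0661). Release and check.

>>> arm_command(plan="0 0 -.001 0;0 0 0 0;0 0 0 0;0 0 0 0;0 0 -.01 0;0 0 -.05 0;0 0 -.06 0;0 0 -.06 0;0 0 -.03 0;0 0 0 0;0 0 0 0", hand=0.2)

```text
clock: 34.12
tcp_pos: [0.6312, -0.2421, 0.2749]
orientation: [-0.266, -3.129, -0.001]
contact_force: [-1.0, 0.0, -0.9]
grip_width: 0.0337
gripper_force: 0.0
```

```bash
python3 - <<'E'
from h import *
im,d,P=grab('wrist','w14')
handle(im,d,P,'green',box=(.55,.7,-.32,-.17)); handle(im,d,P,'blue',box=(.55,.7,-.06,.05))
v,u=np.nonzero(d>0); p=pts(u,v,d[v,u],P)
for c,yw in(((.632,-.243),-9.7),((.6245,-.0196),-19.6)):
    y=np.radians(yw); q=(p[:,:2]-c)@np.array([[np.cos(y),-np.sin(y)],[np.sin(y),np.cos(y)]])
    print([(X,Y,float(np.median(p[k,2]).round(4)),int(k.sum())) for X in(-50,0,25,50) for Y in(-28,28) for k in[(abs(q[:,0]-X/1e3)<.006)&(abs(q[:,1]-Y/1e3)<.005)] if k.sum()])
print(r.get_obs()['clock'],r.get_obs()['tcp_pos'],r.get_obs()['contact_force'])
E
```

```text
green handle rect c [ 628.5 -242.7] size [11.5 56.6] mean [ 627.3 -242.2   69.9] axis deg -10.1 top 0.0705 486
blue handle rect c [625.5 -22.3] size [14.2 58.8] mean [624.2 -23.   68.8] axis deg -20.0 top 0.0697 786
[(-50, -28, 0.0422, 81), (-50, 28, 0.0421, 90), (0, -28, 0.3151, 188), (0, 28, 0.0424, 96), (25, -28, 0.0422, 73), (25, 28, 0.0423, 75), (50, -28, 0.0424, 72), (50, 28, 0.0422, 69)]
[(-50, -28, 0.0418, 103), (-50, 28, 0.0416, 102), (0, -28, 0.0417, 89), (0, 28, 0.0417, 85), (25, -28, 0.0418, 85), (25, 28, 0.0419, 77), (50, -28, 0.0419, 78), (50, 28, 0.0419, 72)]
34.175 [ 0.63097382 -0.2419149   0.27423616] [0.39231694 0.11628606 0.20977262]
```

```bash
python3 -c "
from bench import ticket
print(ticket.hand_in())"
```

```text
the job is handed in; nothing more can be done
None
```

I handed the job in at about 34 s: the yellow-taped cell is flat in its bed with the tabs on the terminal blocks, and the yellow, blue and green covers are each on their own fixture. Depth readings show every cover lying flat at its seated height; the yellow and green ones read about 3 mm off centre along their length, within the 4 mm play.

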